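# Snap the shade onto the altar lamp

### The job

First slide the white lamp base across the altar shelf, without lifting it, until it stands wholly on the round charging pad, then set the orange shade cap over the steel stud, press it down until it clicks, and keep pressing until its rim is fully home against the base. Finish while still holding the cap pressed firmly down: do not let go or ease off at the end. Leave the cups, vase, horse, incense box and bowl undisturbed.

Things in the scene. Friction and masses are not known exactly. Their poses are not given: they have to be found in the camera images.
- lamp_base: Loose weighted round white-enamelled disc, 90 mm across and 26 mm high, about 0.8 kg (varies), with an upright steel stud 20 mm in diameter in the middle of its top. Origin: centre of the underside, z up. The disc is too wide for most grippers; it slides on the shelf when its side is pushed low down.
- stud_top (a point): Centre of the stud's tip, 26 mm above the disc's top, 52 mm above the lamp base's underside. The stud's upper 8 mm taper to 8 mm across. Four spring-loaded steel balls bulge 4 mm out of the stud's side, centred 12 mm above the disc's top; they snap into the cap.
- charging_pad: Round dark pad 120 mm across with a grey face and a small green dot at its centre, let in flush with the shelf (no step), fixed. Origin: its centre, at shelf level.
- lamp_cap: Loose shade cap: upright cylinder 44 mm in diameter, 42 mm high, 60 g, orange with a steel band at the mouth and a flat closed top; stands mouth down. Origin: centre of its mouth rim (underside), z up. The mouth is 24 mm wide for the first 4 mm (snap lip), above it the bore is 31 mm wide, up to 36 mm from the rim. Home on the stud: its origin 26 mm above the lamp base's origin.
- cap_top (a point): Centre of the flat top of the shade cap, 42 mm above its rim. Pressed down over the stud, the lip meets the balls with the rim about 17 mm above the disc's top; resistance peaks near 10 N at about 15 mm, then drops away (the click). Keep pressing: below about 7 mm the balls spring out and draw the cap down, the last 3 mm are free, then the rim stops on the disc's top.
- cup_a: Bystander: open steel cup, 52 mm across, 45 mm high. Origin: centre of the underside.
- cup_b: Bystander: a second steel cup, the same as the first.
- vase: Bystander: white porcelain vase, 170 mm high, 92 mm across. Origin: centre of the underside.
- horse: Bystander: blue ceramic horse on a plinth, 107 mm high, about 125 mm long. Origin: centre of the underside; its head points along its x axis.
- incense_box: Bystander: green plastic incense box with a sliding top, 200 mm long (its y axis), 60 mm wide, 41 mm high. Origin: centre of the underside.
- offering_bowl: Bystander: blue ceramic bowl, 110 mm across, 45 mm high. Origin: centre of the underside.
Mind the look-alikes: they are no part of the job. Several things have the shape of the lamp_cap; the one meant has the colours described above.

How it is judged:
By the outcome, as a careful person would: the job done as asked, in the order asked, and still so for the second after the job is handed in, while the arm keeps its last pose, push and grip.
It also fails if it takes over 54 s, if anything falls off the work surface, if the arm or the gripper's body presses on something with over 40 N, if the wrist force passes 120 N, or if a joint passes its speed limit or range.

### The arm

A 6-joint arm with a two-finger parallel gripper is mounted at the origin on the work surface. World frame = base frame: x ahead of the robot, y to its left, z up, the work surface at z = 0. Lengths are in m, angles in rad, forces in N, time in s.
With the tool pointing down it reaches from about 0.4 to 0.925 m from the base axis. Payload 12.5 kg.
Tool frame: the origin (TCP) lies midway between the tips of the shut fingers; the grasp point (between the pads) lies 19 mm behind it; z points along the fingers, y is the line along which they close (so a half turn about z gives the same grasp; the last joint's range is limited). The gripper opens to 95 mm and grips with 3 to 60 N. Pads are 20 mm wide; open, the fingers measure 119 mm over their backs; the gripper's body (75 mm by 180 mm) begins 59 mm behind the grasp point.
Start: joints at [-1.433, 0.491, 1.559, -0, 1.092, -0.106], TCP at [0.151, -0.607, 0.215] pointing down, gripper open.
Joint ranges: [-3.1, 3.1], [-0.84, 2.19], [0.05, 2.79], [-1.13, 4.28], [0.06, 2.93], [-2.69, 2.69]. Speed limits (rad/s): [2.22, 2.22, 2.79, 3.14, 3.14, 3.14].

### API

Orientations are given as a 3x3 rotation matrix whose columns are the frame's x, y, z axes.
In Python, from plant import read_state, camera, hand_in gives the robot as it stands.
- The arm moves only by the tool servo_tool, never from a script. Its argument "commands" is a list of rows, each a list of 3 entries, a list of its own where there are three numbers: the shift along the tool's x, y, z in mm, then the turn about the tool's z in rad, then the finger opening in mm, from 0 to 95.1. A call has exactly 8 rows; each row shifts and turns the commanded pose from where the row before left it, along the tool's axes as they then stand; what a row does not reach is not made up. A row lasts 1/8 s, in which the tool goes at most 62.5 mm and 10.7 degrees, less where a joint would pass 70% of its speed; a pose out of reach is approached as far as the arm can. A call with a gripper value outside its range is refused whole. The fingers move at their own pace and stop on an object; "newtons" is the grip in N (left out, the last holds). Time passes only in rows, so rows that do not move let the fingers close, or fill a call up. It gives the time, the measured TCP pose, the force, the opening and the grip force at its end, in the units of the state.
- read_state(): the state, without advancing time (a new reading comes with each control period).
- camera(name): name is "scene" or "top" or "wrist"; returns a dict with "pixels" (420x560x3 uint8, red, green, blue), "fx", "fy", "cx", "cy" (pixels), "rvec" (rotation vector, rad) and "tvec" (3), from world to camera coordinates, as OpenCV has them. Camera axes: x right, y down, z forward; pixel columns grow to the right and rows downward; lengths in m; the calibration is good to about 2 mm. A picture is of the moment at which its call begins. There is no depth.
- hand_in(): hands the job in; it is judged then, once.
The state is a dict: "clock": time; "joint_pos": joint angles; "qvel": joint speeds; "effort": joint torques, N m; "tcp_pos": TCP position; "tool_rot": TCP orientation; "wrist_force": force on the tool from outside, world axes, zero at the start; "moment": the same for the moment, N m; "gripper_width": finger opening in m; "gripper_force": force on a finger pad.
Only numpy, scipy, OpenCV 4.12 (cv2) and the standard library are available. Lean on these libraries where they do the work, as an engineer would, in place of code of your own. Each camera call takes 0.05 s, during which the arm holds its last target. There are 200 camera calls.

## Working session

There is one attempt and no reset: what is moved stays moved. The work goes in short steps, Python scripts to look and compute and a tool call to move; the robot and the scene stay as the last step left them, time stands still between calls to the robot, and variables do not carry over. Pictures are saved under pics/ and viewed, at most 12 in all, crops included, and the job is handed in when it is done.

Besides the shell and the picture viewer there is one more tool, called after "Call:" as name(argument=value, ...) on one line, values as JSON. servo_tool: Moves the arm, as the interface text tells. Its arguments: {"type":"object","properties":{"commands":{"type":"array","items":{"type":"array"}},"newtons":{"type":"number"}},"required":["commands"]}

```bash
mkdir -p pics
cat > h.py <<'E'
import numpy as np,cv2
from plant import read_state,camera,hand_in
def snap(n,f):
    c=camera(n); cv2.imwrite(f,c["pixels"][:,:,::-1]); 
    np.savez('cal_'+n,K=np.array([[c["fx"],0,c["cx"]],[0,c["fy"],c["cy"]],[0,0,1]]),r=np.array(c["rvec"]),t=np.array(c["tvec"])); return c
def ray(n,u,v,z):
    d=np.load('cal_'+n+'.npz'); R=cv2.Rodrigues(d['r'])[0]; o=-R.T@d['t'].ravel()
    w=R.T@np.linalg.solve(d['K'],[u,v,1.]); return o+w*(z-o[2])/w[2]
def proj(n,p):
    d=np.load('cal_'+n+'.npz'); return cv2.projectPoints(np.array([p],float),d['r'],d['t'],d['K'],None)[0].ravel()
E
python3 - <<'E'
from h import *
snap("top","pics/top.png");snap("scene","pics/scene.png")
a=cv2.imread("pics/top.png");cv2.imwrite("pics/top2.png",cv2.resize(a,(800,600),interpolation=cv2.INTER_CUBIC))
s=read_state();print(s)
E
```

```text
{'clock': 0.1, 'joint_pos': array([-1.43262498e+00,  4.91484682e-01,  1.55939139e+00, -1.04043651e-05,
        1.09168065e+00, -1.05578495e-01]), 'qvel': array([-0.00026292, -0.00173689, -0.00334899,  0.00043304, -0.00067195,
        0.00136554]), 'effort': array([ 3.25468405e-03, -6.13626194e+01, -2.58605933e+01,  6.94508641e-02,
        4.70871711e-02, -4.49186518e-05]), 'tcp_pos': array([ 0.15084292, -0.60630609,  0.21412826]), 'tool_rot': array([[ 9.70438648e-01,  2.41347902e-01, -1.41927349e-04],
       [ 2.41347926e-01, -9.70438184e-01,  9.53603611e-04],
       [ 9.24185117e-05, -9.59667671e-04, -9.99999535e-01]]), 'wrist_force': array([ 0.02486414,  0.57137696, -0.13079243]), 'moment': array([-0.00996438,  0.05894278,  0.04526089]), 'gripper_force': 0.0, 'gripper_width': 0.09524129705510967}
```

View pics/top2.png

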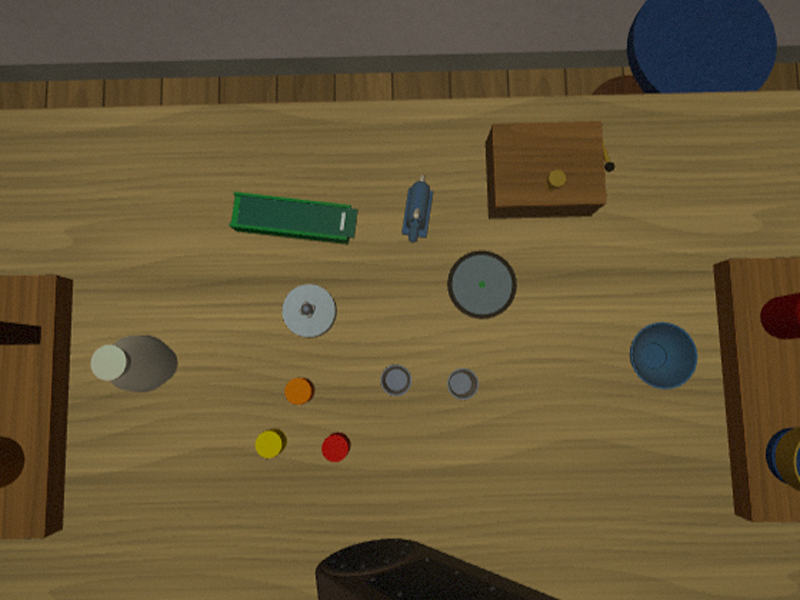

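View pics/scene.png

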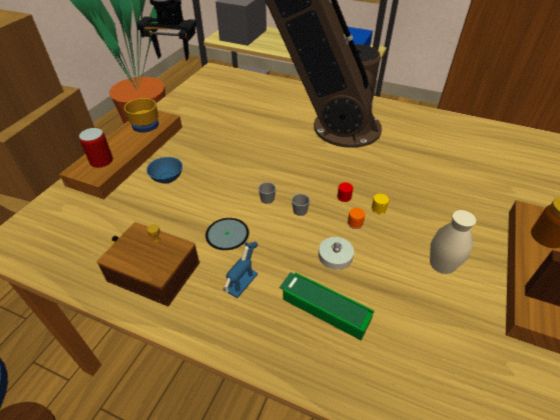

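Top view (800×600): base (309,310), pad with its green dot (482,284), cups (396,380) and (462,383). Cap-shaped candidates: orange (299,391), yellow (269,444), red (335,447). Orange fits the description; I'll confirm it in a crop.

Run:
```python
from h import *
k=.7
for n,u,v,z in [("base",309,310,.026),("stud",307,310,.052),("pad",482,284,0),("cap",299,391,.042),("yel",269,444,.042),("red",335,447,.042),("cupA",396,380,.045),("cupB",462,383,.045),("horse_l",403,240,.02),("horse_r",430,236,.02),("horse_head",415,216,.1),("boxNE",357,210,.041),("boxSE",350,243,.04),("boxSW",233,230,.04),("vasebody",143,363,.07),("baseL",282,310,.026),("baseR",336,310,.026)]:
    print(n,np.round(ray("top",u*k,v*k,z),4))
a=cv2.imread("pics/top.png")[195:330,165:345]; b=cv2.imread("pics/scene.png")[170:280,310:430]
cv2.imwrite("pics/crop.png",np.hstack([cv2.resize(a,(480,360),interpolation=3),cv2.resize(b,(320,360),interpolation=3)]))
```

```text
base [0.593  0.1408 0.026 ]
stud [0.5902 0.1399 0.052 ]
pad [ 0.6341 -0.1547  0.    ]
cap [0.4594 0.1552 0.042 ]
yel [0.3761 0.2037 0.042 ]
red [0.3691 0.0976 0.042 ]
cupA [ 0.4736 -0.0027  0.045 ]
cupB [ 0.4664 -0.1094  0.045 ]
horse_l [ 0.7103 -0.0197  0.02  ]
horse_r [ 0.7162 -0.0661  0.02  ]
horse_head [ 0.7299 -0.0388  0.1   ]
boxNE [0.7588 0.0567 0.041 ]
boxSE [0.7027 0.0693 0.04  ]
boxSW [0.7296 0.2657 0.04  ]
vasebody [0.5097 0.3976 0.07  ]
baseL [0.594  0.1862 0.026 ]
baseR [0.5919 0.0955 0.026 ]
```

View pics/crop.png

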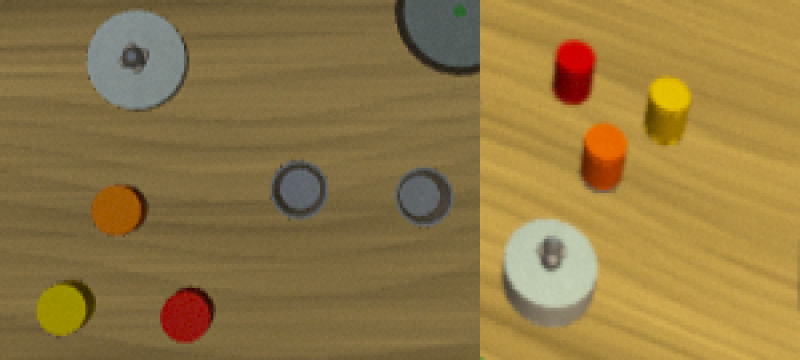

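The crop shows the orange cap with its steel band at top-view crop (118,210), clearly different from the yellow and red ones. Plan: hold the stud lightly with the closing line along the travel, so that the body clears the horse, and slide the base to the pad. First I arc over above the base.

Call:
servo_tool(commands=[[[60, -3, 0], 0, 70], [[59, -9, 0], 0, 70], [[58, -15, 0], 0, 70], [[56, -20, 0], 0, 70], [[54, -26, 0], 0, 70], [[51, -31, 0], 0, 70], [[48, -36, 0], 0, 70], [[44, -40, 0], 0, 70]], newtons=10)

```text
clock: 1.1
tcp_pos: [0.5258, -0.3264, 0.2142]
tool_rot: [[0.97, 0.241, -0.0], [0.241, -0.97, 0.0], [-0.0, -0.0, -1.0]]
wrist_force: [0.3, -0.7, 0.1]
gripper_width: 0.0698
gripper_force: 0.0
```

Call:
servo_tool(commands=[[[40, -44, 0], 0, 60], [[36, -48, 0], 0, 60], [[31, -51, 0], 0, 60], [[26, -54, 0], 0, 60], [[20, -56, 0], 0, 60], [[14, -60, 0], 0, 60], [[6, -62, 0], 0, 60], [[0, 0, 0], 0.1, 60]])

```text
clock: 2.1
tcp_pos: [0.6011, 0.0816, 0.2144]
tool_rot: [[0.989, 0.146, -0.001], [0.146, -0.989, 0.0], [-0.001, -0.0, -1.0]]
wrist_force: [0.2, 0.3, -0.4]
gripper_width: 0.0601
gripper_force: 0.0
```

```bash
cat >> h.py <<'E'
def goto(p):
    s=read_state(); e=np.array(p)-s["tcp_pos"]; print("tcp",np.round(s["tcp_pos"],4),"tool shift mm",np.round(1000*s["tool_rot"].T@e,1),"yaxis",np.round(s["tool_rot"][:,1],3),"F",np.round(s["wrist_force"],1),"w",round(s["gripper_width"],4),"g",round(s["gripper_force"],1),"t",s["clock"])
E
python3 - <<'E'
from h import *
goto([.591,.1405,.1]); snap("wrist","pics/w1.png")
E
```

```text
tcp [0.6011 0.0816 0.2144] tool shift mm [ -1.3 -59.7 114.4] yaxis [ 0.146 -0.989 -0.   ] F [ 0.2  0.3 -0.4] w 0.0601 g 0.0 t 2.1
```

View pics/w1.png

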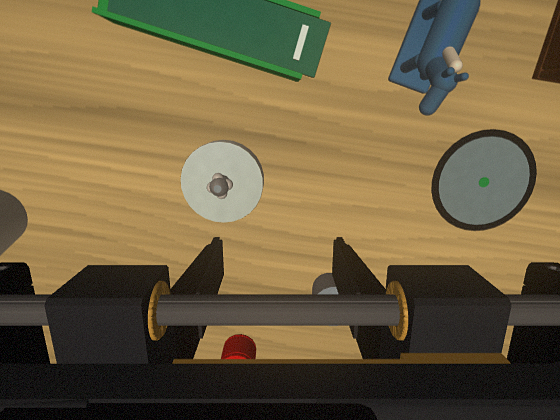

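Wrist view: the base disc is centred at (222,181), its stud tip at (219,185), the pad dot at (484,182), and the horse's nose at (430,110).

Run:
```python
from h import *
print(ray("wrist",219,185,.052),ray("wrist",222,181,.026),ray("wrist",484,182,0),ray("wrist",430,110,.08),ray("wrist",392,78,.02))
p=ray("wrist",219,185,.052);goto([p[0],p[1],.031])
```

```text
[0.59818409 0.14162732 0.052     ] [0.59682659 0.14259401 0.026     ] [ 0.63415401 -0.15625428  0.        ] [ 0.69829627 -0.03806935  0.08      ] [ 0.72697397 -0.01714845  0.02      ]
tcp [0.6015 0.0799 0.2144] tool shift mm [  5.4 -61.6 183.4] yaxis [ 0.139 -0.99  -0.   ] F [0.3 0.  0.6] w 0.0602 g 0.0 t 2.15
```

Call:
servo_tool(commands=[[[2.5, -31, 20], 0, 60], [[0, -30.5, 30], 0, 60], [[0, 0, 50], 0, 60], [[0, 0, 40], 0, 60], [[0, 0, 25], 0, 50], [[0, 0, 12], 0, 45], [[0, 0, 6], 0, 40], [[0, 0, 0], 0, 40]])

```text
clock: 3.15
tcp_pos: [0.596, 0.1387, 0.032]
tool_rot: [[0.99, 0.143, 0.0], [0.143, -0.99, -0.0], [0.0, 0.0, -1.0]]
wrist_force: [-0.1, 0.1, 0.2]
gripper_width: 0.0404
gripper_force: 0.0
```

Run:
```python
from h import *
goto([.595,.1415,.031]); snap("wrist","pics/w2.png")
```

```text
tcp [0.596  0.1387 0.032 ] tool shift mm [-0.6 -2.9  1. ] yaxis [ 0.143 -0.99   0.   ] F [-0.1  0.1  0.2] w 0.0404 g 0.0 t 3.15
```

View pics/w2.png

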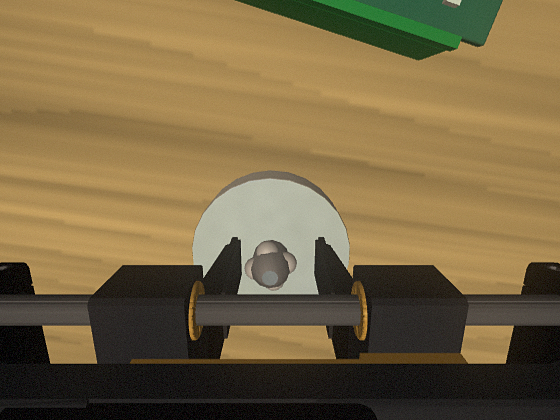

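Stud tip at (270,272), between the finger tips, with balls facing the fingers. I'm closing lightly.

Call:
servo_tool(commands=[[[0, -2, 0], 0, 32], [[0, 0, 0], 0, 28], [[0, 0, 0], 0, 24], [[0, 0, 0], 0, 20], [[0, 0, 0], 0, 16], [[0, 0, 0], 0, 16], [[0, 0, 0], 0, 16], [[0, 0, 0], 0, 16]], newtons=12)

```text
clock: 4.2
tcp_pos: [0.5955, 0.141, 0.0317]
tool_rot: [[0.99, 0.143, 0.0], [0.143, -0.99, 0.0], [0.0, -0.0, -1.0]]
wrist_force: [-0.4, 5.1, 4.7]
gripper_width: 0.0198
gripper_force: 12.0
```

Run:
```python
from h import *
print(ray("wrist",270,273,.052))
s=read_state();goto([.595,.1415,.031])
```

```text
[0.59623548 0.14294963 0.052     ]
tcp [0.5955 0.141  0.0317] tool shift mm [-0.4 -0.6  0.7] yaxis [ 0.143 -0.99  -0.   ] F [-0.4  5.1  4.7] w 0.0198 g 12.0 t 4.2
```

Call:
servo_tool(commands=[[[0, 6, 0], 0, 16], [[0, 14, 0], 0, 16], [[0, 20, 0], 0, 16], [[-1, 22, 0], 0, 16], [[-1, 22, 0], 0, 16], [[0, 22, 0], 0, 16], [[0, 22, 0], 0, 16], [[-1, 22, 0], 0, 16]])

```text
clock: 5.2
tcp_pos: [0.6139, -0.0085, 0.0317]
tool_rot: [[0.99, 0.143, -0.0], [0.143, -0.99, 0.0], [-0.0, -0.0, -1.0]]
wrist_force: [-1.3, 5.5, 4.7]
gripper_width: 0.0198
gripper_force: 12.0
```

Call:
servo_tool(commands=[[[0, 22, 0], 0, 16], [[-1, 22, 0], 0, 16], [[-1, 22, 0], 0, 16], [[0, 22, 0], 0, 16], [[0, 22, 0], 0, 16], [[0, 20, 0], 0, 16], [[0, 14, 0], 0, 16], [[0, 6, 0], 0, 16]])

```text
clock: 6.2
tcp_pos: [0.6331, -0.1571, 0.0317]
tool_rot: [[0.99, 0.143, -0.001], [0.143, -0.99, 0.001], [-0.001, -0.001, -1.0]]
wrist_force: [-1.4, 7.1, 6.4]
gripper_width: 0.0194
gripper_force: 12.0
```

Run:
```python
from h import *
goto([.634,-.1555,.031]); snap("wrist","pics/w3.png"); snap("top","pics/t3.png")
a=cv2.imread("pics/w3.png");b=cv2.imread("pics/t3.png")[130:270,180:440]
cv2.imwrite("pics/c3.png",np.vstack([cv2.resize(a,(400,300)),cv2.resize(b,(520,280))[:, :400]]) if 0 else np.hstack([cv2.resize(a,(400,300)),cv2.resize(b,(400,300),interpolation=3)]))
```

```text
tcp [ 0.6331 -0.1571  0.0317] tool shift mm [ 1.1 -1.4  0.7] yaxis [ 0.143 -0.99  -0.001] F [-1.4  7.1  6.4] w 0.0194 g 12.0 t 6.2
```

View pics/c3.png

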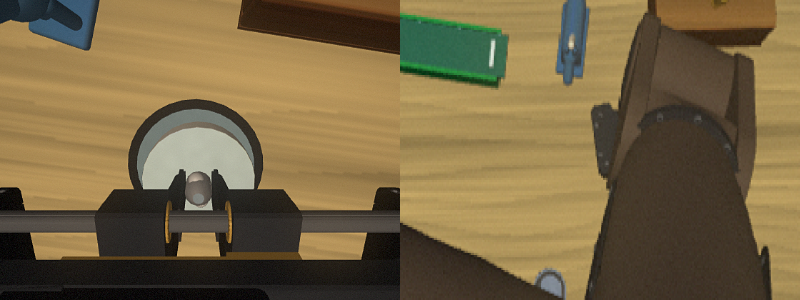

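The base stands on the pad, with the dark ring evenly visible around it (wrist crop, 130–262 across). I'm releasing and rising.

Call:
servo_tool(commands=[[[0, 0, 0], 0, 40], [[0, 0, 0], 0, 45], [[0, 0, -3], 0, 45], [[0, 0, -25], 0, 50], [[0, 0, -45], 0, 60], [[-10, 0, -50], 0, 70], [[-25, -10, -30], 0, 70], [[-35, -25, 0], 0, 70]])

```text
clock: 7.3
tcp_pos: [0.5595, -0.1327, 0.1869]
tool_rot: [[0.99, 0.143, 0.004], [0.143, -0.99, -0.002], [0.004, 0.002, -1.0]]
wrist_force: [0.2, -0.1, -0.4]
gripper_width: 0.0702
gripper_force: 0.0
```

Run:
```python
from h import *
goto([.459,.155,.15]); snap("wrist","pics/w4.png")
```

```text
tcp [ 0.5595 -0.1327  0.1869] tool shift mm [ -58.5 -299.1   36. ] yaxis [ 0.143 -0.99   0.002] F [ 0.2 -0.1 -0.4] w 0.0702 g 0.0 t 7.3
```

View pics/w4.png

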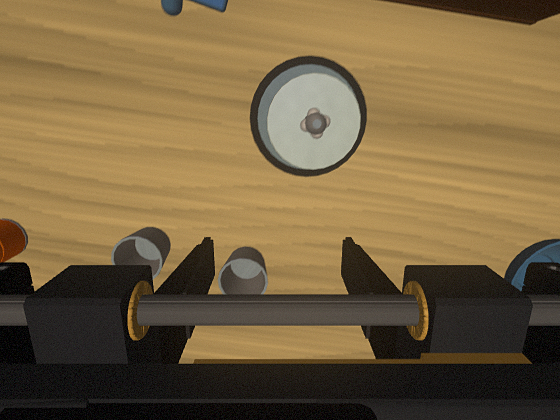

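Disc (315,122), stud tip (316,124), pad ring centre (308,116). I'll check the offset.

Run:
```python
from h import *
d=ray("wrist",315.5,121.5,.026);p=ray("wrist",308,116,0);s=ray("wrist",316,124,.052)
for q in (d,p,s): print(q)
print(np.hypot(*(d-p)[:2]), proj("wrist",[p[0],p[1],.026]),proj("wrist",[p[0],p[1],.0]))
a=cv2.imread("pics/w4.png")[45:190,240:380];cv2.imwrite("pics/c4.png",cv2.resize(a,(580,600),interpolation=3))
```

```text
[ 0.63296409 -0.15879836  0.026     ]
[ 0.63702818 -0.15317534  0.        ]
[ 0.63116309 -0.15664581  0.052     ]
0.006937956715648491 [310.42637895 116.2952309 ] [308. 116.]
```

View pics/c4.png

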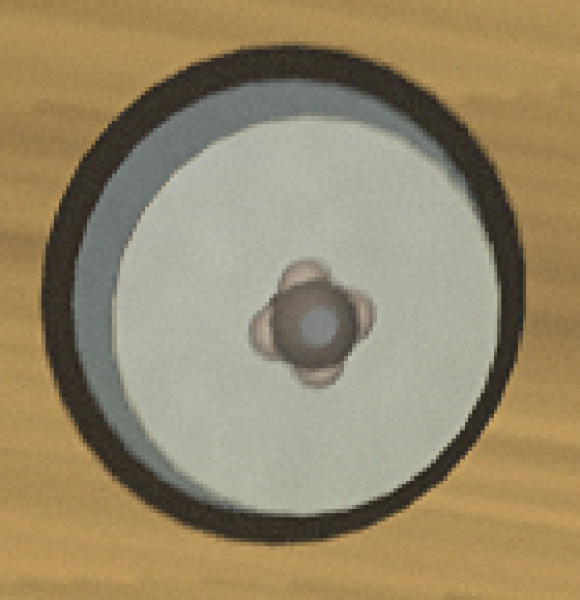

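The base stands wholly on the pad, about 7 mm off centre out of 15 mm allowed. Next, the cap.

Call:
servo_tool(commands=[[[-9, -50, 0], 0, 80], [[-10, -55, 0], 0, 80], [[-10, -55, 0], 0, 80], [[-10, -55, 0], 0, 80], [[-10, -50, 20], 0, 80], [[-6, -35, 40], 0, 80], [[0, 0, 40], 0, 80], [[0, 0, 25], 0, 80]])

```text
clock: 8.35
tcp_pos: [0.4611, 0.1573, 0.0582]
tool_rot: [[0.989, 0.145, -0.001], [0.145, -0.989, -0.0], [-0.001, 0.0, -1.0]]
wrist_force: [0.3, 0.1, -0.6]
gripper_width: 0.0798
gripper_force: 0.0
```

Run:
```python
from h import *
goto([.462,.1565,.01]); snap("wrist","pics/w5.png")
```

```text
tcp [0.4611 0.1573 0.0582] tool shift mm [ 0.9  0.9 48.2] yaxis [ 0.145 -0.989  0.   ] F [ 0.3  0.1 -0.6] w 0.0798 g 0.0 t 8.35
```

View pics/w5.png

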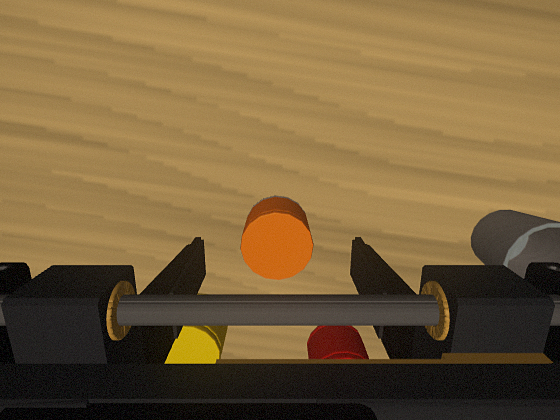

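Cap top centre at (277,244), midway between the fingers.

Run:
```python
from h import *
p=ray("wrist",277,244,.042);print(p); goto([p[0],p[1],.012])
```

```text
[0.46242131 0.15830014 0.042     ]
tcp [0.4603 0.1569 0.0561] tool shift mm [ 2.5 -1.1 44.1] yaxis [ 0.144 -0.99   0.   ] F [-1.5 -0.2 -3. ] w 0.0801 g 0.0 t 8.4
```

Call:
servo_tool(commands=[[[2, -1, 15], 0, 75], [[0, 0, 18], 0, 70], [[0, 0, 11], 0, 65], [[0, 0, 0], 0, 55], [[0, 0, 0], 0, 48], [[0, 0, 0], 0, 42], [[0, 0, 0], 0, 36], [[0, 0, 0], 0, 36]], newtons=40)

```text
clock: 9.4
tcp_pos: [0.4639, 0.1581, 0.0161]
tool_rot: [[0.99, 0.143, 0.001], [0.143, -0.99, 0.0], [0.001, 0.0, -1.0]]
wrist_force: [-0.2, -0.9, 6.3]
gripper_width: 0.0428
gripper_force: 40.0
```

Run:
```python
from h import *
goto([.632,-.157,.15])
```

```text
tcp [0.4639 0.1581 0.0161] tool shift mm [ 121.3  336.  -133.7] yaxis [ 0.143 -0.99   0.   ] F [-0.2 -0.9  6.3] w 0.0428 g 40.0 t 9.4
```

Cap gripped with the tip 16 mm above its rim, so home is tip z ≈ 0.042. I'm lifting and carrying it.

Call:
servo_tool(commands=[[[0, 0, -20], 0, 36], [[0, 0, -50], 0, 36], [[10, 25, -50], 0, 36], [[20, 55, -10], 0, 36], [[20, 55, 0], 0, 36], [[20, 55, 0], 0, 36], [[20, 55, 0], 0, 36], [[20, 55, 0], 0, 36]])

```text
clock: 10.4
tcp_pos: [0.616, -0.1249, 0.1457]
tool_rot: [[0.99, 0.143, -0.0], [0.143, -0.99, 0.0], [-0.0, -0.0, -1.0]]
wrist_force: [0.3, 0.7, -0.9]
gripper_width: 0.043
gripper_force: 40.0
```

Call:
servo_tool(commands=[[[12, 26, 0], 0, 36], [[1, 10, 0], 0, 36], [[0, 0, 20], 0, 36], [[0, 0, 20], 0, 36], [[0, 0, 10], 0, 36], [[0, 0, 0], 0, 36], [[0, 0, 0], 0, 36], [[0, 0, 0], 0, 36]])

```text
clock: 11.4
tcp_pos: [0.6338, -0.1568, 0.0964]
tool_rot: [[0.99, 0.143, 0.001], [0.143, -0.99, -0.0], [0.001, 0.001, -1.0]]
wrist_force: [0.5, 0.4, -0.9]
gripper_width: 0.0429
gripper_force: 40.0
```

Run:
```python
from h import *
goto([.634,-.157,.042]); snap("wrist","pics/w6.png"); snap("scene","pics/s6.png")
for q in ([.6325,-.1573,.052],[.6325,-.1573,.026]): print(proj("wrist",q),proj("scene",q))
a=cv2.imread("pics/w6.png");b=cv2.imread("pics/s6.png")[130:270,150:310]
cv2.imwrite("pics/c6.png",np.hstack([cv2.resize(a,(400,300)),cv2.resize(b,(400,350),interpolation=3)[:300]]))
```

```text
tcp [ 0.6338 -0.1568  0.0964] tool shift mm [ 0.1  0.2 54.4] yaxis [ 0.143 -0.99   0.001] F [ 0.5  0.4 -0.9] w 0.0429 g 40.0 t 11.4
[278.6192932  232.18949767] [223.56749989 218.79783703]
[278.50166819 220.30239743] [224.52714058 225.48418273]
```

View pics/c6.png

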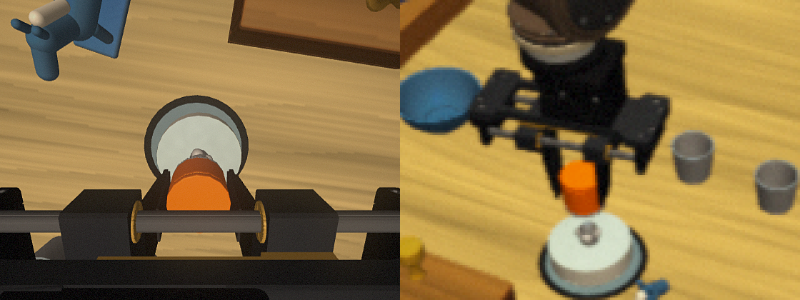

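Wrist crop: the cap is over the stud, whose tip peeks out at (201,154) beyond the cap. Scene crop: stud tip (588,226), cap top (579,173). I'll check the alignment numerically.

Run:
```python
from h import *
c=[.6323,-.1566]
print("cap top pred",proj("scene",c+[.122]),"meas",150+179/2.5,130+173/2.5)
t=[150+188/2.5,130+224/2.5]; print("stud ray",ray("scene",*t,.052))
print("cap ray",ray("scene",150+179/2.5,130+173/2.5,.122))
print("wrist stud (281.5,214?)",ray("wrist",281,216,.04), "cap wrist", ray("wrist",279,260,.122))
```

```text
cap top pred [221.08983434 199.59243178] meas 221.6 199.2
stud ray [ 0.63338762 -0.15190132  0.052     ]
cap ray [ 0.63051957 -0.15612709  0.122     ]
wrist stud (281.5,214?) [ 0.64046049 -0.15789551  0.04      ] cap wrist [ 0.64410409 -0.15556001  0.122     ]
```

Agreement within about 3 mm, inside the 8 mm entry tolerance. I'm descending and watching the force.

Call:
servo_tool(commands=[[[0, 0, 12], 0, 36], [[0, 0, 10], 0, 36], [[0, 0, 6], 0, 36], [[0, 0, 4], 0, 36], [[0, 0, 3], 0, 36], [[0, 0, 1], 0, 36], [[0, 0, 0], 0, 36], [[0, 0, 0], 0, 36]], newtons=50)

```text
clock: 12.5
tcp_pos: [0.6336, -0.1568, 0.0598]
tool_rot: [[0.99, 0.143, 0.0], [0.143, -0.99, -0.0], [0.0, 0.0, -1.0]]
wrist_force: [0.2, 0.3, -0.5]
gripper_width: 0.0432
gripper_force: 50.0
```

The rim is about 18 mm above the disc with no side force. Now the press.

Call:
servo_tool(commands=[[[0, 0, 2], 0, 36], [[0, 0, 2], 0, 36], [[0, 0, 2], 0, 36], [[0, 0, 2], 0, 36], [[0, 0, 2], 0, 36], [[0, 0, 2], 0, 36], [[0, 0, 2], 0, 36], [[0, 0, 1], 0, 36]], newtons=60)

```text
clock: 13.5
tcp_pos: [0.6333, -0.1568, 0.0444]
tool_rot: [[0.99, 0.143, -0.001], [0.143, -0.99, 0.0], [-0.001, -0.0, -1.0]]
wrist_force: [-0.8, -0.2, -0.6]
gripper_width: 0.0427
gripper_force: 60.0
```

Call:
servo_tool(commands=[[[0, 0, 1], 0, 36], [[0, 0, 1], 0, 36], [[0, 0, 1], 0, 36], [[0, 0, 1], 0, 36], [[0, 0, 0], 0, 36], [[0, 0, 0], 0, 36], [[0, 0, 0], 0, 36], [[0, 0, 0], 0, 36]])

```text
clock: 14.5
tcp_pos: [0.6336, -0.1568, 0.0422]
tool_rot: [[0.99, 0.143, 0.001], [0.143, -0.99, -0.0], [0.001, 0.001, -1.0]]
wrist_force: [-3.8, 0.8, 12.5]
gripper_width: 0.0431
gripper_force: 60.0
```

Call:
servo_tool(commands=[[[0, 0, 0.5], 0, 36], [[0, 0, 0.5], 0, 36], [[0, 0, 0.5], 0, 36], [[0, 0, 0], 0, 36], [[0, 0, 0], 0, 36], [[0, 0, 0], 0, 36], [[0, 0, 0], 0, 36], [[0, 0, 0], 0, 36]])

```text
clock: 15.5
tcp_pos: [0.6336, -0.1569, 0.0421]
tool_rot: [[0.99, 0.143, 0.001], [0.143, -0.99, -0.001], [0.001, 0.001, -1.0]]
wrist_force: [-9.2, 2.3, 27.2]
gripper_width: 0.0432
gripper_force: 60.0
```

Run:
```python
from h import *
goto([.634,-.157,.042]); snap("wrist","pics/w7.png"); snap("scene","pics/s7.png")
a=cv2.imread("pics/w7.png");b=cv2.imread("pics/s7.png")[130:270,150:337]
cv2.imwrite("pics/c7.png",np.hstack([cv2.resize(a,(400,300)),cv2.resize(b,(400,300),interpolation=3)]))
```

```text
tcp [ 0.6336 -0.1569  0.0421] tool shift mm [0.4 0.2 0.1] yaxis [ 0.143 -0.99   0.001] F [-9.2  2.3 27.2] w 0.0432 g 60.0 t 15.5
```

View pics/c7.png

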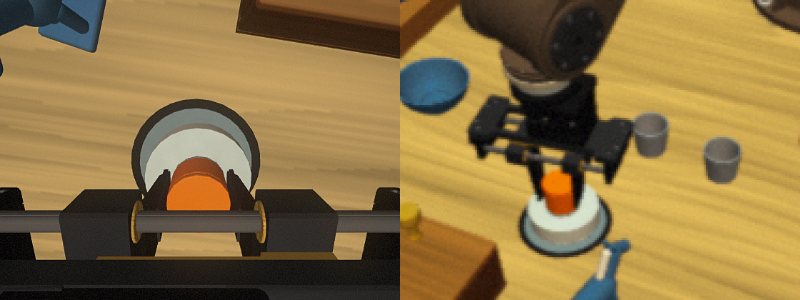

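The rim sits on the disc, with the tip at z 0.042 as predicted and a steady 27 N press. The base is still inside the pad ring (wrist crop, disc 142–255 inside 132–260).

```bash
python3 -c "
from plant import hand_in
print(hand_in())"
```

```text
the job is handed in; nothing more can be done
None
```

I slid the lamp base onto the charging pad (about 7 mm off centre, within the 15 mm margin) and pressed the orange cap home on the stud, its rim against the base. I handed the job in at 15.5 s, still gripping the cap and pressing it down with about 27 N; the bystanders were not touched as far as I could see, and I got no verdict back.

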